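# Ease off a ratchet vice and take out the moulding

### The job

The glue has set: lift the ratchet pawl clear by gently pressing down the thumb pad on its tail, let the drum turn the jaw back about three teeth (no fewer than two, no more than four), then let the pawl drop fully home in a tooth so that the drum is locked again. Then take the wooden moulding out of the vice and set it down gently on its foot, upright, near the middle of the cork mat. Never lean hard on the vice (stay under 20 N; the pad gives at roughly 4 to 12 N and then meets a stop), and leave the tape, the glue bottle and the screwdriver where they are.

Things in the scene. Friction and masses are not known exactly. Their poses are not given: they have to be found in the camera images.
- vice: Grey bench ratchet vice, base 110 (x) x 280 (y) x 12 mm, fixed at a varying place and yaw; origin: centre of its underside. Along its y: fixed jaw (y -125 to -105 mm, top 36 mm up), moulding, sliding jaw, drum (axis along x at y 20, 60 mm up; 16-tooth steel wheel 80 mm across at x 27), pawl above the wheel (pivot y 75, tail y 120 mm). Nothing on it is higher than 136 mm.
- pawl (a joint): Angle (rad) of the pawl, a dark steel rocker 107 mm long with its nose on top of the wheel: 0 = nose seated fully in a tooth, 0.10 = nose just clear, 0.155 = hard stop under the tail. Pressing the tail down raises the nose; a spring returns it to 0.
- pawl_tail (a point): Top of the pawl's tail bar, under the middle of a round steel thumb pad 24 mm across, screwed in 45 mm from the pivot. The pad's top is 8 to 24 mm above this point: the screw's setting varies and is not measured, so find it by touch. 4.5 mm of pad travel lifts the nose clear, 7 mm meets the stop. Pad force: 4 N at first, up to 12 N lifting under load, about 7 N held near the stop.
- drum (a joint): Angle (rad) of the drum, about 0 at the start; grows as it turns back and the jaw opens. One tooth is 0.393 rad (6.3 mm of jaw). A spring turns it back by itself at about 0.25 rad/s (one tooth in 1.6 s) while the pawl is clear; with the pawl dropped it stops when the next tooth meets the nose. Run out, it stops at 2.16 rad.
- jaw_lip (a point): Upper front edge of the sliding jaw's lip, mid-width, 37 mm above the bench; moves along the vice's +y as the jaw opens. At the start the lip hooks 7 mm over the moulding's foot. The jaw is 80 mm wide (x), 25 mm thick, 41 mm high, with a thin riser on its back, 24 mm behind its face, 84 mm high.
- moulding: Loose wooden L-section frame moulding, 100 mm long (its x), about 110 g: upright 14 mm thick, 75 mm tall; foot 14 mm thick, reaching 32.5 mm from the upright's centre line to its +y. Origin: mid-length, mid-thickness of the upright, 55 mm above the underside, 20 mm below the top: grasp here, across its y. Stands on the vice's base, 12 mm up, axes parallel to the vice's.
- mat_top (a point): Middle of the upper face of a square cork mat, 170 x 170 x 6 mm, fixed flat on the bench.
- tape: Bystander: roll of pale tape lying flat, 84 mm across, 24 mm high; origin at its underside.
- glue: Bystander: white glue bottle 56 mm across, 150 mm tall; origin at its underside.
- driver: Bystander: screwdriver lying on the bench; origin at its underside.
Things that resemble listed ones, but are neither listed nor needed, are in the scene too. There is more than one size of the moulding; the job needs the middle-sized. Of the things that look like the part that bears mat_top, the largest one is meant.

How it is judged:
By the outcome, as a careful person would: the job done as asked, in the order asked, and still so for the second after the job is handed in, with the robot touching nothing.
It also fails if it takes over 59 s, if anything falls off the work surface, if the arm or the gripper's body presses on something with over 40 N, if the wrist force passes 120 N, or if a joint passes its speed limit or range.

### The arm

A 6-joint arm with a two-finger parallel gripper is mounted at the origin on the work surface. World frame = base frame: x ahead of the robot, y to its left, z up, the work surface at z = 0. Lengths are in m, angles in rad, forces in N, time in s.
With the tool pointing down it reaches from about 0.275 to 0.975 m from the base axis. Payload 8.4 kg.
Tool frame: the origin (TCP) lies midway between the tips of the shut fingers; the grasp point (between the pads) lies 19 mm behind it; z points along the fingers, y is the line along which they close (so a half turn about z gives the same grasp; the last joint's range is limited). The gripper opens to 92 mm and grips with 3 to 60 N. Pads are 20 mm wide; open, the fingers measure 128 mm over their backs; the gripper's body (75 mm by 189 mm) begins 69 mm behind the grasp point.
Start: joints at [1.242, 0.353, 1.633, -0, 1.155, -0.002], TCP at [0.201, 0.592, 0.215] pointing down, gripper open.
Joint ranges: [-2.63, 2.63], [-0.92, 2.1], [0.06, 2.66], [-1.3, 4.44], [0, 2.69], [-3.02, 3.02]. Speed limits (rad/s): [2.22, 2.22, 2.79, 3.14, 3.14, 3.14].

### API

Orientations are given as a rotation vector (axis times angle).
In Python, from cell import arm, snapshot, camera_params gives the robot as it stands.
- The arm moves only by the shell command python3 -m creep 'ROWS' [FORCE]. ROWS is JSON, a list of rows, each a list of 3 entries, a list of its own where there are three numbers: the shift along the tool's x, y, z in m, then the turn, a rotation vector about the tool's x, y, z in rad, then the finger opening in m, from 0 to 0.0919. In form: [[[x, y, z], [ax, ay, az], grip], ...]. A call has 1 to 5 rows; each row shifts and turns the commanded pose from where the row before left it, along the tool's axes as they then stand; what a row does not reach is not made up. A row lasts 1/10 s, in which the tool goes at most 50 mm and 8.59 degrees, less where a joint would pass 70% of its speed; a pose out of reach is approached as far as the arm can. A call is refused whole if a number of a shift passes 0.05 or a number of a turn 0.15, either way. A call with a gripper value outside its range is refused whole. The fingers move at their own pace and stop on an object; FORCE is the grip in N (left out, the last holds). Time passes only in rows, so rows that do not move let the fingers close. It gives the time, the measured TCP pose, the force, the opening and the grip force at its end, in the units of the state.
- arm.state(): the state, without advancing time (a new reading comes with each control period).
- snapshot(name): name is "scene" or "top" or "wrist"; returns the picture (420x560x3 uint8, blue, green, red); there is no depth.
- camera_params(name): a dict with "fx", "fy", "cx", "cy" (pixels), "extrinsics" (4x4, takes a point from world to camera coordinates). Camera axes: x right, y up, looking along -z (the intrinsics and any distortion apply to the point x, -y, -z); pixel columns grow to the right and rows downward; lengths in m; the calibration is good to about 2 mm. The wrist camera is an equidistant fisheye: a pixel r from the principal point sees the ray r / f radians off the axis. A picture is of the moment at which its call begins: read the wrist's pose just before it. camera_params takes no time and is no camera call; for the wrist camera it gives the pose at the moment of the call.
- arm.close_job(): hands the job in; it is judged then, once.
The state is a dict: "clock": time; "qpos": joint angles; "joint_velocities": joint speeds; "joint_efforts": joint torques, N m; "position": TCP position; "orientation": TCP orientation; "contact_force": force on the tool from outside, world axes, zero at the start; "ft_torque": the same for the moment, N m; "width": finger opening in m; "grip_force": force on a finger pad.
Only numpy, scipy, OpenCV 4.12 (cv2) and the standard library are available. Lean on these libraries where they do the work, as an engineer would, in place of code of your own. Each camera call takes 0.05 s, during which the arm holds its last target. There are 200 camera calls.

## Working session

There is one attempt and no reset: what is moved stays moved. The work goes in short steps, Python scripts to look and compute and a shell command to move; the robot and the scene stay as the last step left them, time stands still between calls to the robot, and variables do not carry over. Pictures are saved under pics/ and viewed, at most 10 in all, crops included, and the job is handed in when it is done.

```bash
ls; mkdir -p pics
python3 - <<'E'
from cell import arm, snapshot, camera_params
import cv2
for n in ("scene","top"):
    cv2.imwrite(f"pics/{n}0.png",cv2.resize(snapshot(n),(800,600),interpolation=cv2.INTER_CUBIC))
    p=camera_params(n);print(n,{k:(v if k!='extrinsics' else [[round(float(a),4) for a in r] for r in v]) for k,v in p.items()})
print(arm.state())
E
```

```text
pics
scene {'fx': 410.56263897661927, 'fy': 410.56263897661927, 'cx': 280.9221453641096, 'cy': 204.0569593662713, 'extrinsics': [[0.5461, 0.8377, 0.0064, -0.1758], [-0.5057, 0.3235, 0.7998, 0.216], [0.6679, -0.44, 0.6003, -1.6152], [0.0, 0.0, 0.0, 1.0]]}
top {'fx': 382.355826965877, 'fy': 382.355826965877, 'cx': 275.7976416608316, 'cy': 210.1410878866441, 'extrinsics': [[-0.0086, -1.0, 0.0044, -0.1596], [0.9901, -0.0079, 0.1402, -0.5282], [-0.1402, 0.0056, 0.9901, -0.8712], [0.0, 0.0, 0.0, 1.0]]}
{'clock': 0.1, 'qpos': array([ 1.24161390e+00,  3.53596966e-01,  1.63405206e+00, -4.84553012e-05,
        1.15521474e+00, -2.37871602e-03]), 'joint_velocities': array([ 0.00189151, -0.00164723, -0.00179145, -0.00142611,  0.00043419,
        0.00139536]), 'joint_efforts': array([ 1.23072128e-03, -5.94905949e+01, -3.34929121e+01,  7.01386761e-02,
        1.83273648e-02,  1.86190007e-06]), 'position': array([0.20049289, 0.5914938 , 0.21393078]), 'orientation': array([-5.11003261e-01, -3.09958592e+00,  1.98066429e-03]), 'contact_force': array([ 0.20423387, -0.07502666, -0.25682009]), 'ft_torque': array([0.07893155, 0.03943862, 0.04577044]), 'grip_force': 0.0, 'width': 0.09213758344861765}
```

View pics/scene0.png

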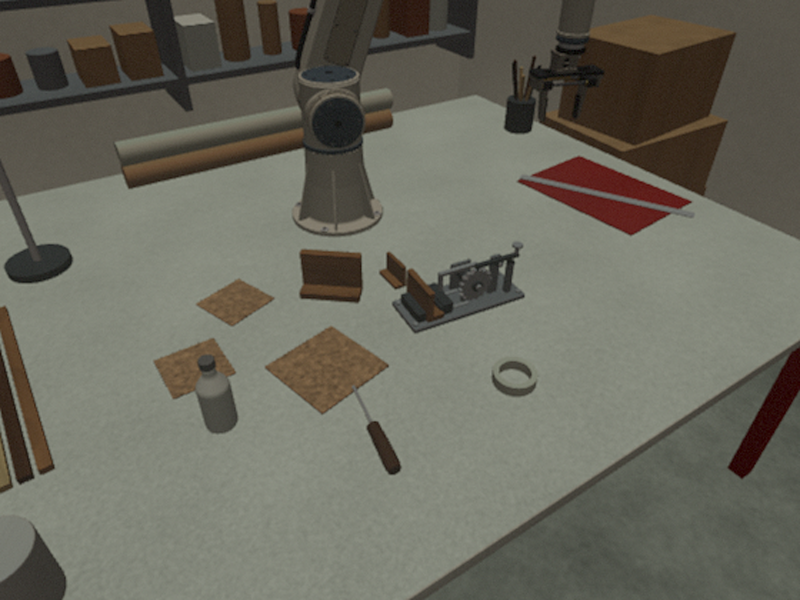

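View pics/top0.png

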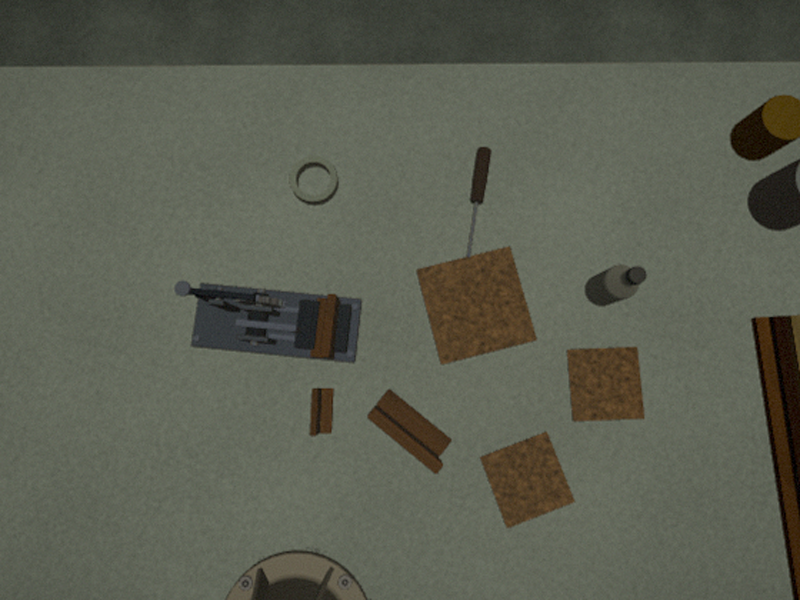

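Scene: the candidate mouldings in the top view are the vice one (325,325; middle-sized), the large one on the bench (410,430) and the small one (322,410). The mats are the large one (477,305) and two small ones (605,383) and (527,480). I choose the moulding in the vice and the mat at (477,305), and check the vice in a close crop.

```bash
cat > h.py <<'E'
import numpy as np, cv2
from cell import arm, snapshot, camera_params
from scipy.spatial.transform import Rotation as R
def ray(n,u,v,z):
    p=camera_params(n);E=np.array(p['extrinsics']);Rm,t=E[:3,:3],E[:3,3];c=-Rm.T@t
    d=Rm.T@np.array([(u-p['cx'])/p['fx'],-(v-p['cy'])/p['fy'],-1]);return c+d*(z-c[2])/d[2]
def proj(n,X):
    p=camera_params(n);E=np.array(p['extrinsics']);q=E[:3,:3]@X+E[:3,3]
    return np.array([p['cx']+p['fx']*q[0]/-q[2],p['cy']-p['fy']*q[1]/-q[2]])
E
python3 - <<'E'
from h import *
im=snapshot("top")[190:265,115:260]; s=5.5
cv2.imwrite("pics/vtop.png",cv2.convertScaleAbs(cv2.resize(im,None,fx=s,fy=s,interpolation=cv2.INTER_CUBIC),alpha=2.2))
im=snapshot("scene")[160:235,265:375]; s=7
cv2.imwrite("pics/vsc.png",cv2.convertScaleAbs(cv2.resize(im,None,fx=s,fy=s,interpolation=cv2.INTER_CUBIC),alpha=2.0))
for q in [(417,268),(511,247),(536,340),(441,363)]: print(ray("top",q[0]*.7,q[1]*.7,.006).round(4))
E
```

```text
[ 0.5875 -0.2046  0.006 ]
[ 0.6236 -0.3695  0.006 ]
[ 0.4608 -0.4059  0.006 ]
[ 0.4232 -0.2429  0.006 ]
```

View pics/vtop.png

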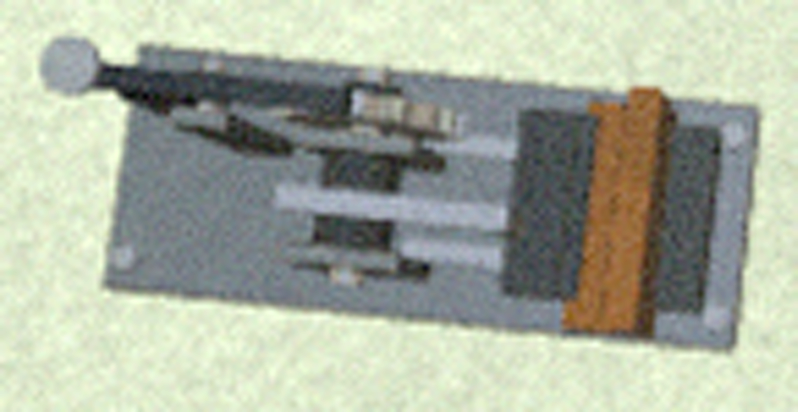

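View pics/vsc.png

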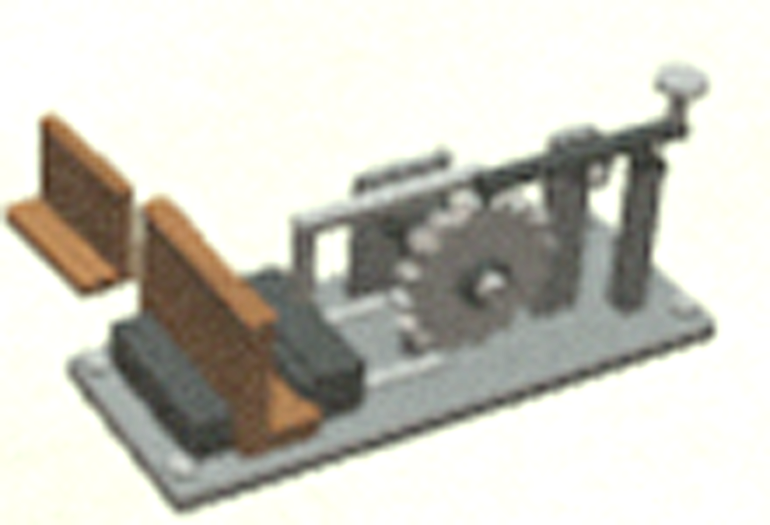

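The top crop shows vice base corners (140,46), (758,104), (734,350), (104,290) and the pad at (71,66). The moulding's upper edge runs from (650,90) to (~625,330). In the scene crop the pad is at (682,82).

Run:
```python
from h import *
T=lambda a,b:(115+a/5.5,190+b/5.5)
C=[ray("top",*T(*q),.012) for q in [(140,46),(758,104),(734,350),(104,290)]]
o=np.mean(C,0);o[2]=0
yv=(C[0]-C[1]+C[3]-C[2]);yaw=np.arctan2(-yv[0],yv[1]);print("vice",o,yaw,np.linalg.norm(C[0]-C[1]),np.linalg.norm(C[0]-C[3]))
c,s=np.cos(yaw),np.sin(yaw);M=np.array([[c,-s,0],[s,c,0],[0,0,1]])
# pad
a0,a1=ray("top",*T(71,66),.0),ray("top",*T(71,66),.15)
b=lambda z:ray("scene",265+682/7,160+82/7,z)
b0,b1=b(0),b(.15)
d1=(a1-a0)/np.linalg.norm(a1-a0);d2=(b1-b0)/np.linalg.norm(b1-b0)
t=np.linalg.lstsq(np.c_[d1,-d2],b0-a0,rcond=None)[0];P,Q=a0+d1*t[0],b0+d2*t[1];print("pad",P,Q)
print("pad in vice",M.T@((P+Q)/2-o))
for q in [(650,90),(625,330)]: print("mould top",M.T@(ray("top",*T(*q),.087)-o))
for n,l in (("tail",[.027,.12,.11]),("mould org",[0,-.098,.067]),("jawlip",[0,-.0725,.037])): print(n,o+M@np.array(l))
st=arm.state();print(st['position'],R.from_rotvec(st['orientation']).as_matrix().round(3))
```

```text
vice [0.49384838 0.0351591  0.        ] -0.1026192685522966 0.2767933605310876 0.1090177144723306
pad [0.53424631 0.15316661 0.12748266] [0.53572925 0.15556724 0.12865445]
pad in vice [0.02871141 0.12279499 0.12806856]
mould top [ 0.04571369 -0.09895542  0.087     ]
mould top [-0.05230267 -0.09963538  0.087     ]
tail [0.53299905 0.15176196 0.11      ]
mould org [ 0.48380933 -0.06232534  0.067     ]
jawlip [ 0.48642153 -0.03695949  0.037     ]
[0.20051223 0.59163886 0.21415654] [[-0.947  0.321 -0.   ]
 [ 0.321  0.947 -0.001]
 [ 0.    -0.001 -1.   ]]
```

```bash
python3 -m creep '[[[-0.038,-0.0257,0],[0,0,0],0],[[-0.038,-0.0257,0],[0,0,0],0],[[-0.038,-0.0257,0],[0,0,0],0],[[-0.038,-0.0257,0],[0,0,0],0],[[-0.038,-0.0257,0],[0,0,0],0]]' 10; python3 -m creep '[[[-0.038,-0.0257,0],[0,0,0],0],[[-0.038,-0.0257,0],[0,0,0],0],[[-0.038,-0.0257,0],[0,0,0],0],[[-0.038,-0.0257,0],[0,0,0],0],[[-0.038,-0.0257,0],[0,0,0],0]]'; python3 -m creep '[[[-0.038,-0.0257,0],[0,0,0],0],[[-0.038,-0.0257,0],[0,0,0],0],[[0,0,0],[0,0,-0.112],0],[[0,0,0],[0,0,-0.112],0],[[0,0,0.02],[0,0,0],0]]'
```

```text
clock: 0.7
position: [0.3401, 0.4077, 0.2146]
orientation: [0.51, 3.1, 0.0]
contact_force: [1.3, 0.8, -0.3]
width: 0.0539
grip_force: 0.0
clock: 1.2
position: [0.4789, 0.2249, 0.2147]
orientation: [0.511, 3.1, 0.0]
contact_force: [1.2, 0.1, -0.3]
width: 0.0142
grip_force: 0.0
clock: 1.7
position: [0.5354, 0.1533, 0.1963]
orientation: [0.157, 3.134, 0.002]
contact_force: [0.3, 0.3, -0.8]
width: 0.0005
grip_force: 0.0
```

```bash
python3 -m creep '[[[0.001,0,0.028],[0,0,0],0],[[0,0,0.022],[0,0,0],0],[[0,0,0.004],[0,0,0],0],[[0,0,0.003],[0,0,0],0],[[0,0,0],[0,0,0],0]]'; python3 -m creep '[[[0,0,0.002],[0,0,0],0],[[0,0,0.002],[0,0,0],0]]';  python3 -m creep '[[[0,0,0.0015],[0,0,0],0],[[0,0,0],[0,0,0],0]]'
```

```text
clock: 2.2
position: [0.5329, 0.1537, 0.1382]
orientation: [0.161, 3.137, 0.0]
contact_force: [0.1, -0.1, 0.2]
width: 0.0008
grip_force: 0.0
clock: 2.4
position: [0.5331, 0.1538, 0.1344]
orientation: [0.161, 3.136, 0.001]
contact_force: [-0.4, 0.6, 0.4]
width: 0.0003
grip_force: 0.0
clock: 2.6
position: [0.533, 0.154, 0.1328]
orientation: [0.162, 3.136, 0.001]
contact_force: [-0.8, 1.7, 4.7]
width: 0.0006
grip_force: 2.2
```

```bash
python3 -m creep '[[[0,0,0],[0,0,0],0]]';  python3 -m creep '[[[0,0,0.001],[0,0,0],0],[[0,0,0],[0,0,0],0]]'
```

```text
clock: 2.7
position: [0.533, 0.154, 0.1328]
orientation: [0.161, 3.136, 0.001]
contact_force: [-1.0, 0.9, 6.1]
width: 0.0006
grip_force: 2.6
clock: 2.9
position: [0.5331, 0.1544, 0.1322]
orientation: [0.162, 3.136, 0.003]
contact_force: [-2.1, 3.5, 9.5]
width: 0.0004
grip_force: 4.5
```

```bash
python3 -m creep '[[[0,0,0.0007],[0,0,0],0],[[0,0,0],[0,0,0],0]]'
python3 - <<'E'
from h import *
im=snapshot("scene")[150:235,265:375]; s=7
cv2.imwrite("pics/v2.png",cv2.convertScaleAbs(cv2.resize(im,None,fx=s,fy=s,interpolation=cv2.INTER_CUBIC),alpha=2.0))
print(arm.state()['contact_force'],arm.state()['position'])
E
```

```text
clock: 3.1
position: [0.5333, 0.1547, 0.1317]
orientation: [0.162, 3.136, 0.003]
contact_force: [-3.1, 5.1, 11.5]
width: 0.0004
grip_force: 5.4
[-2.59727592  4.88458735 11.19761816] [0.53324902 0.15472532 0.1317    ]
```

View pics/v2.png

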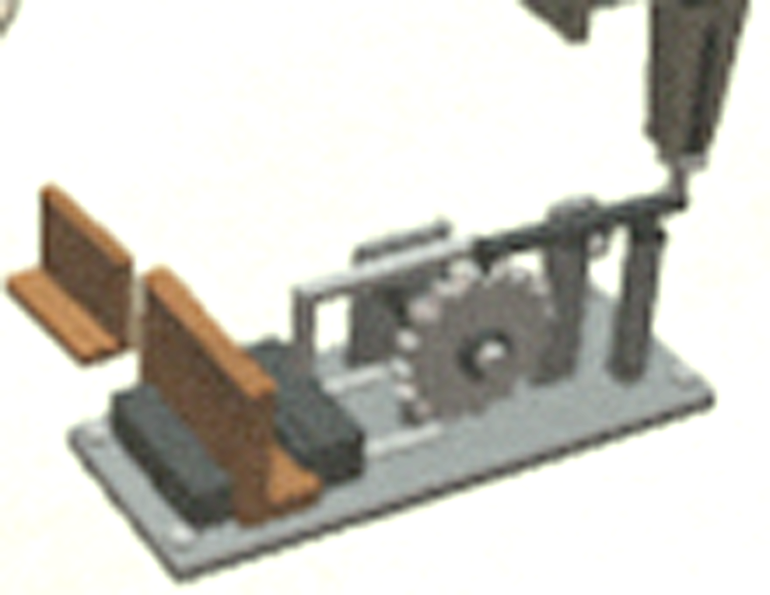

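The picture shows the finger tips on the thumb pad at (680,165), with the wheel unmoved. The pad swings outward as it goes down, so I follow it in +y.

```bash
python3 -m creep '[[[-0.0003,0.0012,0.0],[0,0,0],0],[[0,0,0],[0,0,0],0]]'; python3 -m creep '[[[0,0.0003,0.0006],[0,0,0],0],[[0,0,0],[0,0,0],0]]'
```

```text
clock: 3.35
position: [0.5333, 0.1552, 0.1313]
orientation: [0.161, 3.137, 0.001]
contact_force: [-2.9, 1.9, 8.7]
width: 0.0003
grip_force: 4.5
clock: 3.55
position: [0.5333, 0.1556, 0.1308]
orientation: [0.162, 3.136, 0.002]
contact_force: [-2.4, 2.3, 9.2]
width: 0.0007
grip_force: 4.6
```

```bash
python3 -m creep '[[[0.0008,0.0006,0.0008],[0,0,0],0],[[0,0.0005,0.0007],[0,0,0],0]]'; python3 -m creep '[[[0,0.0004,0.0006],[0,0,0],0],[[0,0,0],[0,0,0],0]]'
```

```text
clock: 3.75
position: [0.5333, 0.1568, 0.1294]
orientation: [0.161, 3.135, 0.002]
contact_force: [0.0, 0.5, 7.3]
width: 0.0003
grip_force: 3.8
clock: 3.95
position: [0.5333, 0.1573, 0.1287]
orientation: [0.161, 3.135, 0.002]
contact_force: [0.8, 2.8, 7.4]
width: 0.0
grip_force: 3.9
```

```bash
cat > drum.py <<'E'
from h import *
o=np.array([.4938,.0352,0]);yaw=-.1026;c,s=np.cos(yaw),np.sin(yaw);M=np.array([[c,-s,0],[s,c,0],[0,0,1]])
def drum():
    ref=cv2.imread("pics/v2.png");im=cv2.convertScaleAbs(cv2.resize(snapshot("scene")[150:235,265:375],None,fx=7,fy=7,interpolation=cv2.INTER_CUBIC),alpha=2.0)
    out=[]
    for (x0,y0,x1,y1,l) in ((285,280,325,360,[.0,-.04,.08]),(325,405,372,485,[.04,-.05,.03])):
        l=np.array(l);J=(proj("scene",o+M@(l+[0,.01,0]))-proj("scene",o+M@l))*7/10 # px per mm
        best=max((cv2.matchTemplate(im[max(0,y0+int(round(J[1]*d))-3):y1+int(round(J[1]*d))+3,x0+int(round(J[0]*d))-3:x1+int(round(J[0]*d))+3],ref[y0:y1,x0:x1],cv2.TM_CCOEFF_NORMED).max(),d) for d in np.arange(-3,36,.5))
        out.append((round(float(best[0]),2),best[1],round(best[1]/6.3,2)))
    return out
if __name__=="__main__": print("score, mm, teeth",drum(),arm.state()['clock'])
E
python3 drum.py; python3 -m creep '[[[0,0.0004,0.0007],[0,0,0],0],[[0,0,0],[0,0,0],0]]'; python3 drum.py
```

```text
score, mm, teeth [(0.98, np.float64(2.5), np.float64(0.4)), (0.98, np.float64(0.5), np.float64(0.08))] 4.0
clock: 4.2
position: [0.5334, 0.1577, 0.1281]
orientation: [0.161, 3.135, 0.002]
contact_force: [-0.3, 3.0, 8.3]
width: 0.0005
grip_force: 4.2
score, mm, teeth [(0.98, np.float64(1.0), np.float64(0.16)), (0.98, np.float64(4.0), np.float64(0.63))] 4.25
```

```bash
sed -i 's/)-3/)-1/g;s/)+3/)+1/g' drum.py; python3 drum.py; python3 -m creep '[[[0,0.0002,0],[0,0,0],0],[[0,0,0],[0,0,0],0],[[0,0,0],[0,0,0],0],[[0,0,0],[0,0,0],0],[[0,0,0],[0,0,0],0]]'; python3 drum.py
```

```text
score, mm, teeth [(0.98, np.float64(3.0), np.float64(0.48)), (0.98, np.float64(3.0), np.float64(0.48))] 4.3
clock: 4.8
position: [0.5334, 0.1578, 0.1281]
orientation: [0.161, 3.135, 0.002]
contact_force: [-0.2, 2.7, 7.6]
width: 0.0007
grip_force: 3.9
score, mm, teeth [(0.98, np.float64(4.0), np.float64(0.63)), (0.98, np.float64(4.5), np.float64(0.71))] 4.85
```

```bash
Z='' ; python3 -m creep '[[[0,0,0],[0,0,0],0],[[0,0,0],[0,0,0],0],[[0,0,0],[0,0,0],0],[[0,0,0],[0,0,0],0],[[0,0,0],[0,0,0],0]]' | head -1;  python3 drum.py;  python3 -m creep '[[[0,0,0],[0,0,0],0],[[0,0,0],[0,0,0],0],[[0,0,0],[0,0,0],0],[[0,0,0],[0,0,0],0],[[0,0,0],[0,0,0],0]]' |head -1; python3 drum.py
```

```text
clock: 5.35
score, mm, teeth [(0.99, np.float64(7.5), np.float64(1.19)), (0.98, np.float64(7.5), np.float64(1.19))] 5.4
clock: 5.9
score, mm, teeth [(0.98, np.float64(10.0), np.float64(1.59)), (0.98, np.float64(9.5), np.float64(1.51))] 5.95
```

```bash
python3 -m creep '[[[0,0,0],[0,0,0],0],[[0,0,0],[0,0,0],0],[[0,0,0],[0,0,0],0],[[0,0,0],[0,0,0],0],[[0,0,0],[0,0,0],0]]' | head -1; python3 -m creep '[[[0,0,0],[0,0,0],0],[[0,0,0],[0,0,0],0],[[0,0,0],[0,0,0],0],[[0,0,0],[0,0,0],0],[[0,0,0],[0,0,0],0]]' | head -1;  python3 drum.py
```

```text
clock: 6.45
clock: 6.95
score, mm, teeth [(0.77, np.float64(12.0), np.float64(1.9)), (0.98, np.float64(13.0), np.float64(2.06))] 7.0
```

```bash
python3 -m creep '[[[0,0,0],[0,0,0],0],[[0,0,0],[0,0,0],0],[[0,0,0],[0,0,0],0],[[0,-0.001,-0.01],[0,0,0],0],[[0,0,-0.03],[0,0,0],0]]'; python3 drum.py; python3 -m creep '[[[0,0,0],[0,0,0],0],[[0,0,0],[0,0,0],0],[[0,0,0],[0,0,0],0],[[0,0,0],[0,0,0],0],[[0,0,0],[0,0,0],0]]' | head -2; python3 -m creep '[[[0,0,0],[0,0,0],0],[[0,0,0],[0,0,0],0],[[0,0,0],[0,0,0],0],[[0,0,0],[0,0,0],0],[[0,0,0],[0,0,0],0]]' | head -2; python3 drum.py
python3 - <<'E'
from h import *
im=snapshot("scene")[150:235,265:375]; s=7
cv2.imwrite("pics/v3.png",cv2.convertScaleAbs(cv2.resize(im,None,fx=s,fy=s,interpolation=cv2.INTER_CUBIC),alpha=2.0))
E
```

```text
clock: 7.5
position: [0.5303, 0.1554, 0.1654]
orientation: [-0.161, -3.133, 0.003]
contact_force: [0.0, 0.4, 0.2]
width: 0.0007
grip_force: 0.0
score, mm, teeth [(0.63, np.float64(14.0), np.float64(2.22)), (0.97, np.float64(14.5), np.float64(2.3))] 7.55
clock: 8.05
position: [0.5319, 0.1561, 0.1663]
clock: 8.55
position: [0.5323, 0.1562, 0.167]
score, mm, teeth [(0.56, np.float64(15.5), np.float64(2.46)), (0.96, np.float64(15.5), np.float64(2.46))] 8.6
```

View pics/v3.png

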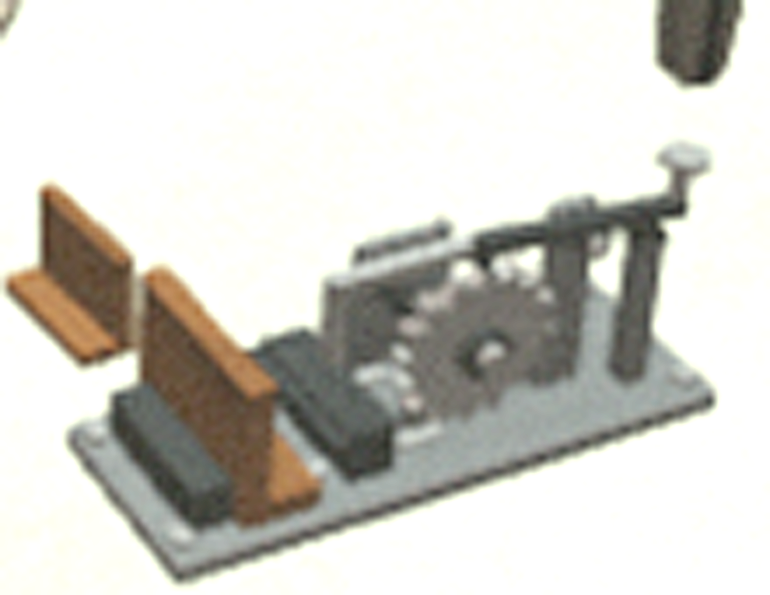

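The jaw has moved back, the lip is clear of the foot, and the fingers are off the pad (684,158). In the first crop the pad sat higher, at about (682,152), so I check whether the pawl is fully home and whether the drum still moves.

```bash
cat > pawl.py <<'E'
from h import *
from drum import drum
a=cv2.cvtColor(cv2.imread("pics/scene0.png"),cv2.COLOR_BGR2GRAY)
b=cv2.cvtColor(cv2.resize(snapshot("scene"),(800,600),interpolation=cv2.INTER_CUBIC),cv2.COLOR_BGR2GRAY)
up=lambda i,x0,y0,x1,y1:cv2.resize(i[y0:y1,x0:x1],None,fx=8,fy=8,interpolation=cv2.INTER_CUBIC)
for n,(x0,y0,x1,y1) in dict(pad=(509,240,526,258),fixjaw=(393,294,410,322),baseR=(514,284,526,300),glue=(195,355,236,430),wheel=(465,268,490,300)).items():
    r=cv2.matchTemplate(up(b,x0-6,y0-6,x1+6,y1+6),up(a,x0,y0,x1,y1),cv2.TM_CCOEFF_NORMED);_,m,_,l=cv2.minMaxLoc(r)
    print(n,round(m,2),(l[0]/8-6,l[1]/8-6))
print(drum(),arm.state()['clock'])
o=np.array([.4938,.0352,0]);P=np.array([.534,.153,.13]);print("px/mm (800)",(proj("scene",P-[0,0,.01])-proj("scene",P))/.7/10)
E
python3 pawl.py; python3 -m creep '[[[0,0,0],[0,0,0],0],[[0,0,0],[0,0,0],0],[[0,0,0],[0,0,0],0],[[0,0,0],[0,0,0],0],[[0,0,0],[0,0,0],0]]' | head -1;python3 -m creep '[[[0,0,0],[0,0,0],0],[[0,0,0],[0,0,0],0],[[0,0,0],[0,0,0],0],[[0,0,0],[0,0,0],0],[[0,0,0],[0,0,0],0]]' | head -1; python3 pawl.py
```

```text
pad 0.98 (0.25, 1.25)
fixjaw 1.0 (0.0, 0.0)
baseR 1.0 (0.0, 0.0)
glue 1.0 (0.0, 0.0)
wheel 0.87 (0.0, 0.0)
[(0.56, np.float64(14.5), np.float64(2.3)), (0.96, np.float64(15.5), np.float64(2.46))] 8.75
px/mm (800) [-0.05809917  0.39648866]
clock: 9.25
clock: 9.75
pad 1.0 (0.0, 0.0)
fixjaw 1.0 (0.0, 0.0)
baseR 1.0 (0.0, 0.0)
glue 1.0 (0.0, 0.0)
wheel 0.94 (-0.25, 0.125)
[(0.59, np.float64(17.0), np.float64(2.7)), (0.91, np.float64(17.0), np.float64(2.7))] 9.85
px/mm (800) [-0.05809917  0.39648866]
```

```bash
python3 -m creep '[[[0.0058,-0.0447,-0.005],[0,0,0],0.06],[[0.0058,-0.0447,0],[0,0,0],0.06],[[0.0058,-0.0447,0],[0,0,0],0.06],[[0.0058,-0.0447,0],[0,0,0],0.06],[[0.0058,-0.0447,0],[0,0,0],0.06]]'; python3 -m creep '[[[0,0,0],[0,0,0],0.06],[[0,0,0],[0,0,0],0.06],[[0,0,0],[0,0,0],0.06]]'
python3 - <<'E'
from h import *
p=camera_params("wrist");print(p)
cv2.imwrite("pics/w1.png",cv2.convertScaleAbs(cv2.resize(snapshot("wrist"),(800,600),interpolation=cv2.INTER_CUBIC),alpha=1.8))
E
```

```text
clock: 10.35
position: [0.48, -0.0647, 0.1722]
orientation: [0.161, 3.137, -0.0]
contact_force: [-0.2, -0.0, -0.6]
width: 0.0384
grip_force: 0.0
clock: 10.65
position: [0.4808, -0.0625, 0.1721]
orientation: [0.161, 3.137, 0.0]
contact_force: [-0.2, -0.2, -0.1]
width: 0.0595
grip_force: 0.0
{'fx': 325.19226210127806, 'fy': 325.19226210127806, 'cx': 281.4654779553861, 'cy': 208.19914449306597, 'extrinsics': array([[ 1.02199281e-01,  9.94763924e-01,  2.05404758e-04,
         1.38275833e-02],
       [-9.64190474e-01,  9.91090448e-02, -2.45996193e-01,
         4.86946006e-01],
       [-2.44728496e-01,  2.49425849e-02,  9.69270773e-01,
        -2.28028470e-01],
       [ 0.00000000e+00,  0.00000000e+00,  0.00000000e+00,
         1.00000000e+00]])}
```

View pics/w1.png

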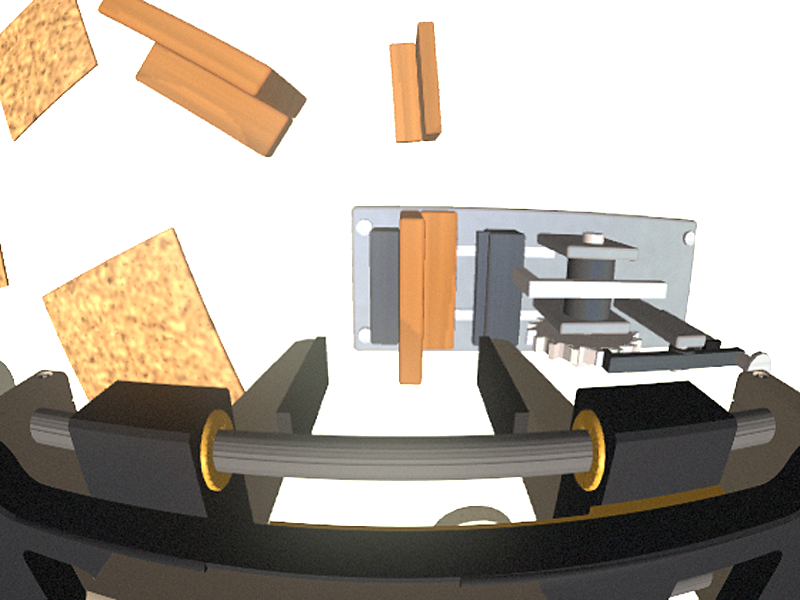

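The wrist view shows the moulding's top face from (412,212) to (411,383), the jaw well clear at (500,285) and the bench mat at lower left. I locate the top face and the mat corners.

```bash
cat >> h.py <<'E'
def wray(u,v,z):
    p=camera_params("wrist");E=np.array(p['extrinsics']);Rm,t=E[:3,:3],E[:3,3];c=-Rm.T@t
    a,b=u-p['cx'],v-p['cy'];r=np.hypot(a,b);th=r/p['fx']
    d=Rm.T@np.array([np.sin(th)*a/r,-np.sin(th)*b/r,-np.cos(th)]);return c+d*(z-c[2])/d[2]
E
python3 - <<'E'
from h import *
A,B=wray(412*.7,212*.7,.087),wray(411*.7,383*.7,.087);print(A,B,(A+B)/2,np.linalg.norm(A-B),"long angle",np.degrees(np.arctan2(*(B-A)[[1,0]])))
print("mat corner", wray(172*.7,229*.7,.006),wray(44*.7,298*.7,.006))
st=arm.state();print(st['position'],R.from_rotvec(st['orientation']).as_matrix().round(3)[:,1])
E
python3 pawl.py
```

```text
[ 0.42919901 -0.05233107  0.087     ] [ 0.52947916 -0.0626061   0.087     ] [ 0.47933908 -0.05746858  0.087     ] 0.10080517769813514 long angle -5.850292963821169
mat corner [ 0.42337372 -0.23875165  0.006     ] [ 0.46337726 -0.39848804  0.006     ]
[ 0.48085543 -0.06215392  0.17200524] [0.102 0.995 0.   ]
pad 1.0 (0.0, 0.0)
fixjaw 1.0 (0.0, 0.0)
baseR 1.0 (0.0, 0.0)
glue 1.0 (0.0, 0.0)
wheel 0.99 (0.0, 0.0)
[(0.58, np.float64(17.0), np.float64(2.7)), (0.9, np.float64(18.0), np.float64(2.86))] 10.8
px/mm (800) [-0.05809917  0.39648866]
```

```bash
python3 -m creep '[[[0,0.002,0.045],[0,0,0],0.06],[[0,0,0.045],[0,0,0],0.06],[[0,0,0.024],[0,0,0],0.06],[[0,0,0.01],[0,0,0],0.04],[[0,0,0],[0,0,0],0.03]]' 4; python3 -m creep '[[[0,0,0],[0,0,0],0.024],[[0,0,0],[0,0,0],0.024],[[0,0,0],[0,0,0],0.02],[[0,0,0],[0,0,0],0.02]]'
```

```text
clock: 11.3
position: [0.4801, -0.0604, 0.0471]
orientation: [-0.159, -3.135, -0.0]
contact_force: [0.9, -0.1, 0.5]
width: 0.0462
grip_force: 0.0
clock: 11.7
position: [0.4815, -0.061, 0.049]
orientation: [0.162, 3.135, 0.001]
contact_force: [0.8, 3.3, 2.1]
width: 0.0203
grip_force: 1.5
```

```bash
python3 -m creep '[[[0,-0.0025,0],[0,0,0],0.02],[[0,0,0],[0,0,0],0.02]]' ; python3 -m creep '[[[0,0,0],[0,0,0],0.012],[[0,0,0],[0,0,0],0.01],[[0,0,0],[0,0,0],0.01]]'
```

```text
clock: 11.9
position: [0.4813, -0.063, 0.0489]
orientation: [0.163, 3.135, 0.002]
contact_force: [0.6, 8.1, 7.5]
width: 0.0239
grip_force: 4.0
clock: 12.2
position: [0.4814, -0.0629, 0.0489]
orientation: [0.163, 3.136, 0.002]
contact_force: [0.8, 7.5, 7.4]
width: 0.0234
grip_force: 4.0
```

Force sign: the +y finger is touching first, so the moulding lies to +y. I correct the other way.

```bash
python3 -m creep '[[[0,0.0045,0],[0,0,0],0.02],[[0,0,0],[0,0,0],0.02]]' ; python3 -m creep '[[[0,0,0],[0,0,0],0.012],[[0,0,0],[0,0,0],0.01],[[0,0,0],[0,0,0],0.01]]'
```

```text
clock: 12.4
position: [0.4811, -0.059, 0.0484]
orientation: [0.161, 3.137, -0.0]
contact_force: [-0.2, -0.3, 0.5]
width: 0.0199
grip_force: 0.0
clock: 12.7
position: [0.4811, -0.0585, 0.0483]
orientation: [0.163, 3.137, 0.002]
contact_force: [-0.2, 8.1, 5.5]
width: 0.0149
grip_force: 4.1
```

```bash
python3 -m creep '[[[0,0.0007,0],[0,0,0],0.01],[[0,0,0],[0,0,0],0.01],[[0,0,0],[0,0,0],0.01]]'
```

```text
clock: 13.0
position: [0.481, -0.0583, 0.0482]
orientation: [0.162, 3.137, 0.001]
contact_force: [0.2, 5.2, 5.2]
width: 0.0145
grip_force: 4.0
```

```bash
python3 -m creep '[[[0,0,0],[0,0,0],0.005],[[0,0,0],[0,0,0],0.005],[[0,0,0],[0,0,0],0.005]]' 15
```

```text
clock: 13.3
position: [0.4811, -0.058, 0.0481]
orientation: [0.163, 3.137, 0.002]
contact_force: [-0.1, 7.1, 4.0]
width: 0.014
grip_force: 15.0
```

```bash
python3 -m creep '[[[0,0.001,0],[0,0,0],0.005],[[0,0.0005,-0.001],[0,0,0],0.005],[[0,0,-0.002],[0,0,0],0.005],[[0,0,0],[0,0,0],0.005]]' 20; python3 -m creep '[[[0,0.001,-0.01],[0,0,0],0.005],[[0,0.001,-0.015],[0,0,0],0.005],[[0,0,-0.02],[0,0,0],0.005],[[0,0,0],[0,0,0],0.005]]'
```

```text
clock: 13.7
position: [0.4811, -0.0572, 0.0511]
orientation: [0.161, 3.137, -0.0]
contact_force: [0.2, -0.4, -0.1]
width: 0.0141
grip_force: 20.0
clock: 14.1
position: [0.4831, -0.0552, 0.0984]
orientation: [0.161, 3.133, -0.001]
contact_force: [0.6, 0.0, -1.6]
width: 0.0135
grip_force: 20.0
```

```bash
python3 -m creep '[[[0,0,-0.025],[0,0,0],0.005],[[-0.0113,-0.0412,0],[0,0,0],0.005],[[-0.0113,-0.0412,0],[0,0,0],0.005],[[-0.0113,-0.0412,0],[0,0,0],0.005],[[-0.0113,-0.0412,0],[0,0,0],0.005]]'; python3 -m creep '[[[-0.0113,-0.0412,0],[0,0,0],0.005],[[-0.0113,-0.0412,0],[0,0,0],0.005],[[0,0,0],[0,0,0],0.005],[[0,0,0],[0,0,0],0.005]]'
python3 - <<'E'
from h import *
a=cv2.convertScaleAbs(snapshot("wrist"),alpha=1.8);b=cv2.convertScaleAbs(snapshot("top"),alpha=2)
b=cv2.resize(b[150:290,250:450],(400,280),interpolation=cv2.INTER_CUBIC)
cv2.imwrite("pics/w2.png",np.hstack([cv2.resize(a,(400,300)),cv2.copyMakeBorder(b,0,20,0,0,cv2.BORDER_CONSTANT)]))
E
python3 pawl.py
```

```text
clock: 14.6
position: [0.5093, -0.2251, 0.1205]
orientation: [-0.161, -3.137, -0.0]
contact_force: [0.7, 0.5, -0.9]
width: 0.0142
grip_force: 20.0
clock: 15.0
position: [0.5227, -0.3082, 0.12]
orientation: [-0.164, -3.136, -0.001]
contact_force: [0.8, 0.5, -0.7]
width: 0.0139
grip_force: 20.0
pad 1.0 (0.0, 0.0)
fixjaw 1.0 (0.0, 0.0)
baseR 1.0 (0.0, 0.0)
glue 1.0 (0.0, 0.0)
wheel 0.99 (0.0, 0.0)
[(0.59, np.float64(17.0), np.float64(2.7)), (0.9, np.float64(17.5), np.float64(2.78))] 15.2
px/mm (800) [-0.05809917  0.39648866]
```

View pics/w2.png

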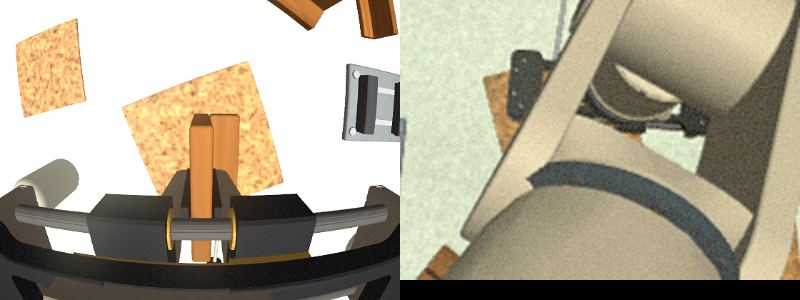

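The moulding hangs upright over the large mat. The mat corners are at (122,107), (248,62) and (284,182) in the left half, so I compute the mat centre.

Run:
```python
from h import *
C=[wray(u*1.4,v*1.4,.006) for u,v in [(122,107),(248,62),(284,182)]]
print(C,(C[0]+C[2])/2,np.linalg.norm(C[0]-C[1]),np.linalg.norm(C[2]-C[1]));print(arm.state()['position'])
```

```text
[array([ 0.4617894, -0.4015699,  0.006    ]), array([ 0.42342738, -0.23968053,  0.006     ]), array([ 0.58469177, -0.19869109,  0.006     ])] [ 0.52324059 -0.30013049  0.006     ] 0.16637250635676304 0.16639212158262642
[ 0.52310575 -0.30648332  0.12073808]
```

```bash
python3 -m creep '[[[0,0,0.03],[0,0,0],0.005],[[0,0,0.03],[0,0,0],0.005],[[0,0,0.012],[0,0,0],0.005],[[0,0,0.002],[0,0,0],0.005],[[0,0,0],[0,0,0],0.005]]'; python3 -m creep '[[[0,0,0.0015],[0,0,0],0.005],[[0,0,0.001],[0,0,0],0.005],[[0,0,0],[0,0,0],0.005]]'
```

```text
clock: 15.7
position: [0.5238, -0.3076, 0.0475]
orientation: [0.16, 3.137, -0.0]
contact_force: [-0.3, 0.8, -0.5]
width: 0.0137
grip_force: 20.0
clock: 16.0
position: [0.5238, -0.3081, 0.0452]
orientation: [0.162, 3.136, -0.001]
contact_force: [0.2, 0.5, -0.8]
width: 0.0138
grip_force: 20.0
```

```bash
python3 -m creep '[[[0,0,0.001],[0,0,0],0.005],[[0,0,0],[0,0,0],0.005]]'
```

```text
clock: 16.2
position: [0.5234, -0.3079, 0.0436]
orientation: [0.162, 3.137, -0.0]
contact_force: [-0.6, 0.1, -1.1]
width: 0.0139
grip_force: 20.0
```

```bash
python3 -m creep '[[[0,0,0.0008],[0,0,0],0.005],[[0,0,0],[0,0,0],0.005]]' | sed -n 2,4p; python3 -m creep '[[[0,0,0.0006],[0,0,0],0.005],[[0,0,0],[0,0,0],0.005]]'| sed -n 2,4p
```

```text
position: [0.5233, -0.3078, 0.0426]
orientation: [-0.161, -3.137, -0.0]
contact_force: [-0.3, 0.1, -0.3]
position: [0.5234, -0.3078, 0.0422]
orientation: [-0.161, -3.137, 0.0]
contact_force: [0.4, 0.1, 1.2]
```

Touchdown felt; release.

```bash
python3 -m creep '[[[0,0,0.0003],[0,0,0],0.013],[[0,0,0],[0,0,0],0.013],[[0,0,0],[0,0,0],0.02],[[0,0,0],[0,0,0],0.03],[[0,0,0],[0,0,0],0.04]]' 3; python3 -m creep '[[[0,0,0],[0,0,0],0.04],[[0,0,0],[0,0,0],0.04],[[0,0,-0.02],[0,0,0],0.04],[[0,0,-0.03],[0,0,0],0.04],[[0,0,-0.04],[0,0,0],0.04]]'; python3 -m creep '[[[0,0,-0.04],[0,0,0],0.04],[[0.05,0,0],[0,0,0],0.04],[[0.05,0,0],[0,0,0],0.04],[[0.05,0,0],[0,0,0],0.04],[[0,0,0],[0,0,0],0.04]]'; python3 pawl.py
python3 - <<'E'
from h import *
im=snapshot("scene")[140:300,100:400]
cv2.imwrite("pics/fin.png",cv2.convertScaleAbs(cv2.resize(im,(800,427),interpolation=cv2.INTER_CUBIC),alpha=2.0))
E
```

```text
clock: 17.1
position: [0.5234, -0.3078, 0.0416]
orientation: [-0.161, -3.137, -0.0]
contact_force: [-1.2, 0.8, -0.3]
width: 0.0338
grip_force: 0.0
clock: 17.6
position: [0.5223, -0.3072, 0.1312]
orientation: [-0.161, -3.134, -0.002]
contact_force: [0.4, -0.4, 0.1]
width: 0.04
grip_force: 0.0
clock: 18.1
position: [0.3684, -0.2903, 0.1711]
orientation: [-0.164, -3.133, -0.003]
contact_force: [-0.0, -0.2, 1.0]
width: 0.0398
grip_force: 0.0
pad 1.0 (0.0, 0.0)
fixjaw 1.0 (0.0, 0.0)
baseR 1.0 (0.0, 0.0)
glue 1.0 (0.0, 0.0)
wheel 0.99 (0.0, 0.0)
[(0.59, np.float64(18.5), np.float64(2.94)), (0.9, np.float64(17.0), np.float64(2.7))] 18.2
px/mm (800) [-0.05809917  0.39648866]
```

View pics/fin.png

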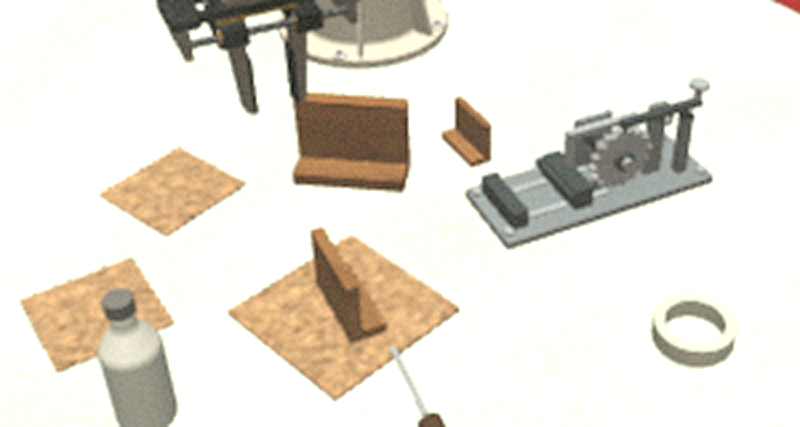

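The moulding stands upright at mid-mat (345,300), the vice is empty with the pawl seated, and the bystanders look unmoved.

```bash
python3 -c "
from cell import arm
print(arm.close_job())"
```

```text
the job is handed in; nothing more can be done
None
```

The job is handed in at about 18 s: the jaw is back about three teeth by the scene camera (2.7–2.9 measured), the pawl is home again, and the moulding stands upright near the middle of the large mat; pad force peaked around 13 N, and the tape, glue and screwdriver were not touched.

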